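# Pry the snap-fit cover off the controller case

## Robot

A 6-joint arm with a two-finger parallel gripper is mounted at the origin on the work surface. World frame = base frame: x ahead of the robot, y to its left, z up, the work surface at z = 0. Lengths are in m, angles in rad, forces in N, time in s.
With the tool pointing down it reaches from about 0.275 to 1 m from the base axis. Payload 8.4 kg.
Tool frame: the origin (TCP) lies on the centre line of the jaws, within the pads' length; the fingertips stand 17 mm ahead of it and the grasp point (between the pads) lies 2 mm behind it (bot.tcp_to_tips is the y of the fingertips in the tool frame, in m); y points along the fingers, z is the direction in which the jaws open and shut, and the axes are right-handed (so a half turn about y gives the same grasp; the last joint's range is limited). The gripper opens to 85 mm and grips with 20 to 120 N. Pads are 22 mm wide; open, the fingers measure 114 mm over their backs; the gripper's body (76 mm by 85 mm) begins 54 mm behind the grasp point. The pads swing forward as they close: fully open they stand 13 mm farther back than shut.
Start: joints at [1.231, 0.353, 1.633, -0, 1.155, -0.002], TCP at [0.207, 0.59, 0.248] pointing down, gripper open.
Joint ranges: [-2.63, 2.63], [-0.92, 2.1], [0.06, 2.66], [-1.3, 4.44], [0, 2.69], [-3.02, 3.02]. Speed limits (rad/s): [2.22, 2.22, 2.79, 3.14, 3.14, 3.14].

## Interface

Orientations are given as a unit quaternion [x, y, z, w].
In Python, from workcell import bot, hand, kinematics, get_obs, vision, hand_in gives the robot as it stands. The module is installed in compiled form; this text tells all that it offers. Calls block until the motion is done:
- bot.reach(position, orientation): joint-space move of the TCP to a pose.
- bot.servo_line(position, ori=None, velocity=0.15): straight line of the TCP; ori=None keeps the orientation; velocity is the mean speed in m/s.
- bot.goto_joints(angles): joint-space move.
- hand.move_gripper(opening, strength=None): finger opening in m; strength is the grip in N (None keeps the last); returns when the fingers have stopped.
- bot.dwell(seconds).
- kinematics.solve_ik(position, orientation): joint angles nearest the present ones, or None.
- get_obs(): the state.
- vision.read_camera(name): name is "scene" or "top" or "wrist"; returns a dict with "frame" (400x640x3 uint8, red, green, blue), "intrinsics" (3x3 intrinsics, pixels), "dist" ([k1, k2, p1, p2, k3] as OpenCV has them; the pictures are not rectified), "view" (4x4, takes a point from world to camera coordinates). Camera axes: x right, y down, z forward; pixel columns grow to the right and rows downward; lengths in m; the calibration is good to about 2 mm. A picture is of the moment at which its call begins. There is no depth.
A pose or a line that the arm cannot do raises bot.IKError and nothing moves.
- hand_in(): hands the job in, once; it reports no verdict.
The state is a dict: "time_s": time; "joint_pos": joint angles; "joint_vel": joint speeds; "joint_efforts": joint torques, N m; "position": TCP position; "orientation": TCP orientation; "wrist_force": force on the tool from outside, world axes, zero at the start; "ft_torque": the same for the moment, N m; "gripper_width": finger opening in m.
Only numpy, scipy, OpenCV 4.12 (cv2) and the standard library are available. Lean on these libraries where they do the work, as an engineer would, in place of code of your own. Each camera call takes 0.05 s, during which the arm holds its last target.

## Task

Take the yellow flat-blade pry tool from its rest, push the blade into the notch under the edge of the blue snap-fit cover of the controller case, and pry upward until the cover comes free of its two orange catches. Use only the blade on the cover, not the fingers, leave the cover unclipped, and lay the tool back on its rest.

Things in the scene. Friction and masses are not known exactly. Their poses are not given: they have to be found in the camera images.
- prytool: Pry tool, 90 g: yellow handle 100 x 22 wide x 24 high (mm), short dark neck, flat steel blade 20 wide, 3 thick, 35 long, level with the handle's middle. Origin: handle centre (half-way up), where to grip it, across its width, with 30 N or more; x along the tool to the blade, z up. Starts level on the rest, centre 45 mm above the bench, blade away from the robot.
- blade_tip (a point): Middle of the end of the pry tool's blade, 95 mm from the handle's centre along the tool's x; same axes as the tool.
- case: Fixed grey case 100 x 108 on a 130 x 124 plate; origin at its centre at bench height, x away from the notch, z up. Notch: opening in the front wall (outer face x=-50), y=-22 to 22, 36 to 54 high, orange mark below; hollow behind for 80. Orange catches hook the cover's sides (x=-20, y=+-44 to 60, 68 high); rear rim 65 high. A bystander case has a white cover, four screws, no notch.
- cover: Blue plate 96 x 100 x 4, 35 g; origin on its underside, mid notched edge; x to its rear edge, z up. Clipped in: origin at x=-45, 54 high in the case's frame. A blade 10 to 35 past this edge, raised, lifts it (about 3 N), hinging at the rear; about 20 up the catches spring under it and keep it propped about 20 up after the blade is lowered and drawn out. A 40 rise from mid notch is ample.
- rest: Fixed tool rest: dark plate 90 x 90 mm, two black cross bars along y (10 wide, 90 long, tops 33 mm high) at x=-30 and +30, lips 8 mm high at the bars' ends. The handle lies along x across both bars (its centre then 45 mm high); the fingers go between the bars. Origin at the centre at bench height, x towards the blade of the lying tool, z up.
Things that resemble listed ones, but are neither listed nor needed, are in the scene too. What is meant by the prytool is not pink, purple or red, and is the larger of those in its own colour.

How it is judged:
By the outcome, as a careful person would: the job done as asked, in the order asked, and still so for the second after the job is handed in, with the robot touching nothing.
It also fails if it takes over 56 s, if anything falls off the work surface, if the arm or the gripper's body presses on something with over 40 N, if the wrist force passes 120 N, or if a joint passes its speed limit or range.

## Working session

There is one attempt and no reset: what is moved stays moved. The work goes in short steps, each a Python script; the robot and the scene stay as the last script left them, time stands still between calls to the robot, and variables do not carry over. Pictures are saved under pics/ and viewed, and the job is handed in when it is done.

```bash
ls; mkdir -p pics
python3 - <<'E'
from workcell import bot, hand, kinematics, get_obs, vision
import cv2, numpy as np
for n in ("scene","top","wrist"):
    r=vision.read_camera(n); cv2.imwrite(f"pics/{n}0.png",r["frame"][:,:,::-1])
    np.savez(f"{n}0.npz",**{k:np.array(v) for k,v in r.items()})
    print(n,np.round(r["intrinsics"],1).tolist(),r["dist"],np.round(r["view"],3).tolist())
print(get_obs())
E
```

```text
pics
scene [[470.6, 0.0, 320.3], [0.0, 470.6, 194.7], [0.0, 0.0, 1.0]] [0.03692573 0.         0.         0.         0.        ] [[-0.587, 0.81, -0.011, 0.473], [0.589, 0.418, -0.692, -0.175], [-0.556, -0.412, -0.722, 1.471], [0.0, 0.0, 0.0, 1.0]]
top [[450.0, 0.0, 314.2], [0.0, 450.0, 199.3], [0.0, 0.0, 1.0]] [-0.11945392  0.          0.          0.          0.        ] [[0.009, -1.0, -0.0, -0.222], [-0.993, -0.009, -0.114, 0.539], [0.114, 0.001, -0.993, 1.155], [0.0, 0.0, 0.0, 1.0]]
wrist [[339.5, 0.0, 312.9], [0.0, 339.5, 203.5], [0.0, 0.0, 1.0]] [0.02021025 0.         0.         0.         0.        ] [[0.331, 0.944, -0.001, -0.624], [0.896, -0.314, 0.315, -0.042], [0.297, -0.106, -0.949, 0.381], [0.0, 0.0, 0.0, 1.0]]
{'time_s': 0.15, 'joint_pos': array([ 1.23059532e+00,  3.53509223e-01,  1.63394863e+00, -2.29883518e-05,
        1.15521863e+00, -2.40635362e-03]), 'joint_vel': array([ 9.95243079e-04, -1.69025049e-03, -5.24924945e-04,  8.40019580e-05,
       -9.13575211e-04,  9.35336793e-04]), 'joint_efforts': array([ 6.65562675e-04, -6.05635786e+01, -3.42336023e+01,  2.93820904e-05,
        5.98262268e-03,  3.79422232e-06]), 'position': array([0.20702466, 0.58935132, 0.24772782]), 'orientation': array([ 0.69742446, -0.11891619,  0.11880019, -0.69666676]), 'wrist_force': array([-0.99617664, -0.08183555,  0.05223138]), 'ft_torque': array([-0.02716074,  0.00774176,  0.0180757 ]), 'gripper_width': 0.08542250980547593}
```

View pics/scene0.png

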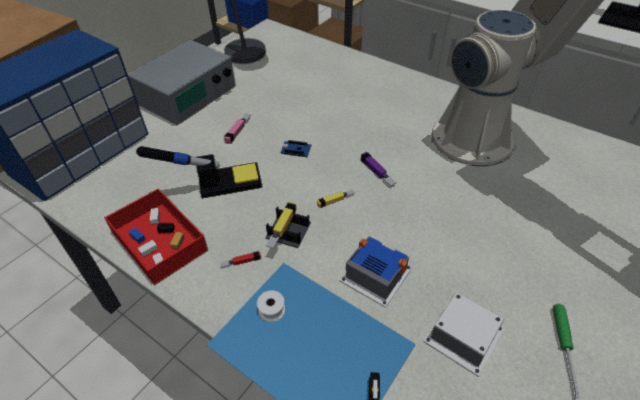

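View pics/top0.png

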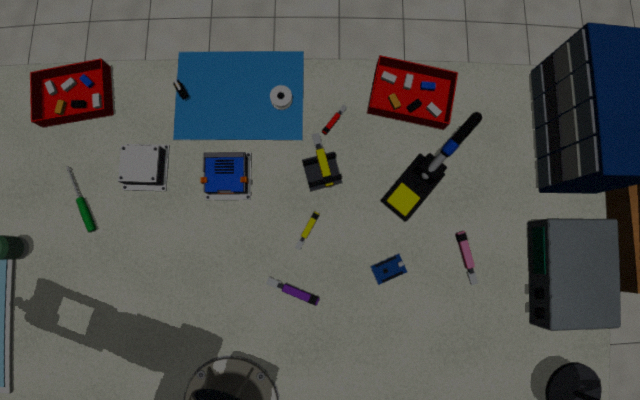

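Run:
```python
import cv2
t=cv2.imread("pics/top0.png"); s=cv2.imread("pics/scene0.png")
cv2.imwrite("pics/c1.png",cv2.resize(t[120:210,190:350],None,fx=5,fy=5,interpolation=cv2.INTER_CUBIC))
cv2.imwrite("pics/c2.png",cv2.resize(s[185:310,255:415],None,fx=4.8,fy=4.8,interpolation=cv2.INTER_CUBIC))
```

```text
(no output)
```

View pics/c1.png

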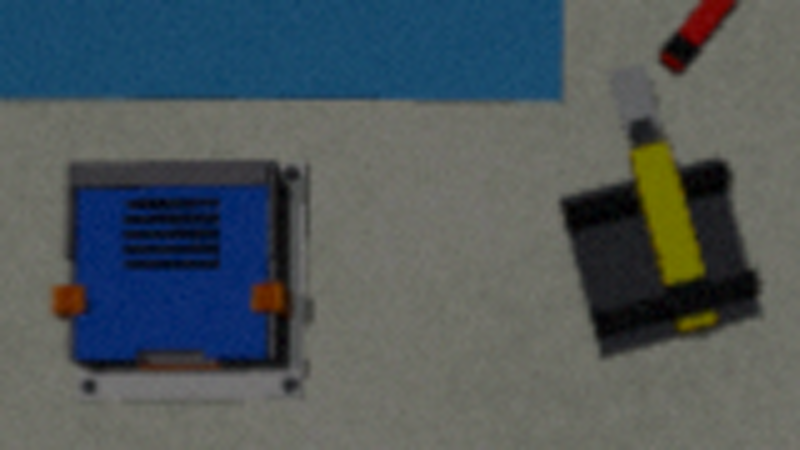

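View pics/c2.png

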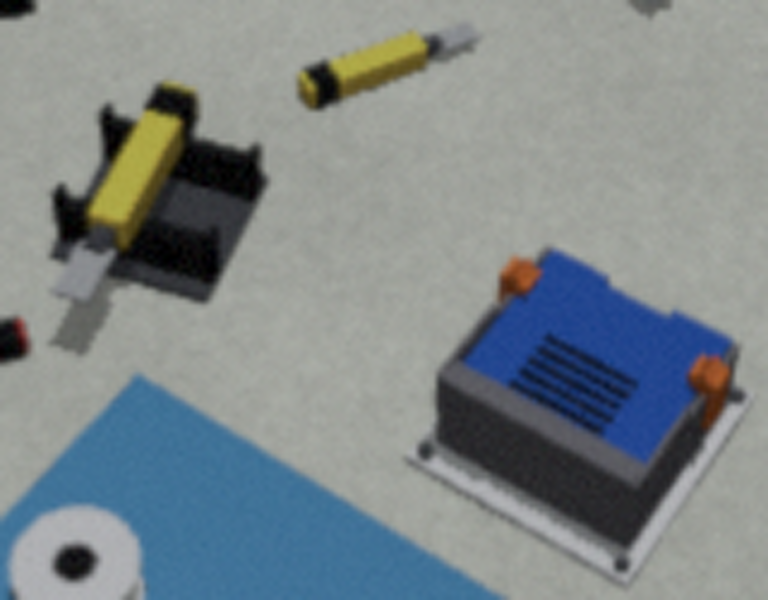

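```bash
cat > h.py <<'E'
import numpy as np, cv2
from scipy.optimize import least_squares
def cam(n,i=0):
    z=np.load(f"{n}{i}.npz"); return z
def proj(z,P):
    V=z["view"]; r,_=cv2.Rodrigues(V[:3,:3])
    return cv2.projectPoints(np.asarray(P,float).reshape(-1,1,3),r,V[:3,3],z["intrinsics"],z["dist"])[0].reshape(-1,2)
def unproj(z,uv,h):
    p=cv2.undistortPoints(np.array(uv,float).reshape(-1,1,2),z["intrinsics"],z["dist"]).reshape(-1,2)
    V=z["view"];R=V[:3,:3];c=-R.T@V[:3,3]; out=[]
    for a in p:
        d=R.T@np.array([a[0],a[1],1]); out.append(c+d*(h-c[2])/d[2])
    return np.array(out)
def fit(obs,x0):
    # obs list of (cam z, crop px->px uv, local point)
    def w(p,L):
        c,s=np.cos(p[2]),np.sin(p[2]); L=np.array(L)
        return np.c_[p[0]+c*L[:,0]-s*L[:,1],p[1]+s*L[:,0]+c*L[:,1],L[:,2]]
    def res(p): return np.concatenate([(proj(z,w(p,[l for _,l in o]))-np.array([u for u,_ in o])).ravel() for z,o in obs])
    r=least_squares(res,x0,loss='soft_l1'); return r.x,res(r.x).reshape(-1,2)
E
python3 - <<'E'
from h import *
T=cam("top");S=cam("scene")
t=lambda x,y:((x+.5)/5-.5+190,(y+.5)/5-.5+120)
s=lambda x,y:((x+.5)/4.8-.5+255,(y+.5)/4.8-.5+185)
mm=lambda *a:np.array(a)/1000
ct=[(t(75,358),mm(-45,50,58)),(t(272,358),mm(-45,-50,58)),(t(69,299),mm(-20,52,68)),(t(269,297),mm(-20,-52,68)),(t(303,402),mm(-65,-62,4)),(t(80,403),mm(-65,62,4))]
cs=[(s(548,250),mm(-45,-50,58)),(s(737,347),mm(-45,50,58)),(s(520,266),mm(-20,-52,68)),(s(712,365),mm(-20,52,68)),(s(628,583),mm(65,62,4)),(s(410,455),mm(65,-62,4)),(s(750,397),mm(-65,62,4))]
for o in ([(T,ct)],[(S,cs)],[(T,ct),(S,cs)]):
    p,r=fit(o,[0.4,0,0]);print("case",p.round(4),r.round(1).tolist())
tt=[(t(630,152),mm(50,11,57)),(t(664,144),mm(50,-11,57)),(t(613,70),mm(95,10,46.5)),(t(645,66),mm(95,-10,46.5)),(t(678,330),mm(-50,11,57)),(t(717,322),mm(-50,-11,57))]
ts=[(s(54,293),mm(95,-10,46.5)),(s(78,300),mm(95,10,46.5)),(s(88,214),mm(50,-11,57)),(s(124,222),mm(50,11,57)),(s(162,84),mm(-50,-11,57)),(s(197,92),mm(-50,11,57))]
for o in ([(T,tt)],[(S,ts)],[(T,tt),(S,ts)]):
    p,r=fit(o,[0.4,-.2,0]);print("tool",p.round(4),r.round(1).tolist())
# rest: plate corners z~0.006?
rt=[(t(562,203),mm(-0+35,45,33)),(t(728,160),mm(35,-45,41)),(t(605,356),mm(-45,45,4)),(t(763,317),mm(-45,-45,4))]
p,r=fit([(T,rt)],[0.4,-.2,0]);print("rest",p.round(4),r.round(1).tolist())
E
```

```text
case [0.6047 0.0181 0.0145] [[0.4, -0.9], [-0.8, -1.1], [0.1, 0.8], [0.1, 0.9], [0.4, 0.0], [-0.4, 0.1]]
case [0.6049 0.0191 0.0167] [[0.5, 0.4], [-1.6, -0.6], [0.4, 0.8], [-0.3, 0.8], [0.1, -0.2], [-0.6, -0.1], [1.3, -0.9]]
case [0.6048 0.0187 0.0182] [[0.2, -0.9], [-1.0, -1.3], [-0.1, 0.8], [-0.1, 0.8], [0.3, -0.1], [-0.5, 0.1], [0.3, 0.2], [-1.7, -0.8], [0.3, 0.7], [-0.4, 0.6], [-0.0, -0.4], [-0.7, -0.2], [1.2, -1.0]]
tool [ 0.6234 -0.2418  0.2594] [[-0.3, -0.4], [1.1, -0.9], [-0.7, 0.7], [0.2, -0.3], [-0.3, 0.7], [0.2, 0.2]]
tool [ 0.6254 -0.241   0.2657] [[-0.9, -0.0], [1.7, 0.8], [-0.8, -0.1], [-0.1, 0.6], [0.0, -1.1], [0.6, -0.6]]
tool [ 0.6243 -0.2416  0.2632] [[-0.4, -0.7], [0.9, -1.2], [-0.9, 0.4], [-0.0, -0.6], [-0.3, 0.3], [0.1, -0.2], [-0.8, -0.5], [1.7, 0.3], [-0.7, -0.5], [-0.0, 0.2], [0.2, -1.4], [0.7, -0.9]]
rest [ 0.6222 -0.2368  0.2624] [[0.4, 0.3], [0.1, -0.0], [-0.6, 0.1], [0.0, -0.4]]
```

```bash
cat >> h.py <<'E'
from scipy.spatial.transform import Rotation as Ro
def quat(yaw,sgn=1):
    y=np.array([0,0,-1.]); z=sgn*np.array([-np.sin(yaw),np.cos(yaw),0]); x=np.cross(y,z)
    return Ro.from_matrix(np.c_[x,y,z]).as_quat()
def snap(n,tag):
    from workcell import vision
    r=vision.read_camera(n); cv2.imwrite(f"pics/{n}{tag}.png",r["frame"][:,:,::-1]); np.savez(f"{n}{tag}.npz",**{k:np.array(v) for k,v in r.items()})
E
python3 - <<'E'
from h import *
from workcell import *
print(Ro.from_quat(get_obs()["orientation"]).as_matrix().round(2).tolist())
for s in (1,-1):
    for p,y in (((.624,-.2416,.16),.263),((.487,.017,.1),.016)):
        j=kinematics.solve_ik(p,quat(y,s)); print(s,None if j is None else np.round(j,2))
s=1
js=[kinematics.solve_ik((.624,-.2416,.17),quat(.263,q)) for q in(1,-1)]
s=1 if abs(js[0][5])<abs(js[1][5]) else -1
open("sgn","w").write(str(s))
hand.move_gripper(0.06,80)
bot.reach((.624,-.2416,.17),quat(.263,s))
print(s,get_obs()["time_s"],get_obs()["position"])
snap("wrist",1)
E
```

```text
[[0.94, -0.0, 0.33], [-0.33, -0.0, 0.94], [0.0, -1.0, -0.0]]
1 [-0.37  0.51  1.61 -0.    1.03 -2.21]
1 [ 0.03  0.35  2.05 -0.    0.75 -1.55]
-1 [-0.37  0.51  1.61 -0.    1.03  0.94]
-1 [ 0.03  0.35  2.05 -0.    0.75  1.59]
-1 3.7833 [ 0.62430183 -0.24087442  0.17010981]
```

View pics/wrist1.png

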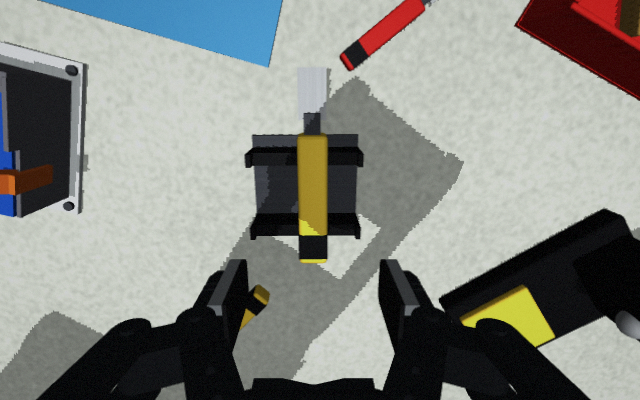

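The wrist view shows the tool on the rest: handle (299–327, 136–262), blade tip at (313, 68), vertical and centred between the fingers.

Candidates (top view):
- Yellow on the rest at (322, 165).
- Smaller yellow on the bench at (309, 228).
- Red at (333, 120), purple at (295, 291) and pink at (465, 257), all excluded by colour.

The one on the rest is meant: it is yellow, the larger of the two, and lies on the rest. The enlarged crops confirm this.

```bash
python3 - <<'E'
from h import *
W=cam("wrist",1);mm=lambda *a:np.array(a)/1000
o=[((298.5,136),mm(50,11,57)),((327,136),mm(50,-11,57)),((298,68),mm(95,10,46.5)),((327,68),mm(95,-10,46.5)),((300,262),mm(-50,11,57)),((327,262),mm(-50,-11,57))]
p,r=fit([(W,o)],[.62,-.24,.26]);print("tool",p.round(4),r.round(1).tolist())
o=[((247,152),mm(35,45,41)),((361,152),mm(35,-45,41)),((250,237),mm(-35,45,33)),((359,237),mm(-35,-45,33))]
p,r=fit([(W,o)],[.62,-.24,.26]);print("rest",p.round(4),r.round(1).tolist())
E
python3 -c "
import cv2
t=cv2.imread('pics/wrist1.png');cv2.imwrite('pics/w1c.png',cv2.resize(t[55:275,230:380],None,fx=2.7,fy=2.7,interpolation=cv2.INTER_CUBIC))"
```

```text
tool [ 0.6253 -0.2409  0.2696] [[-1.4, 0.1], [1.6, -0.1], [-0.1, -0.7], [0.1, -0.8], [-0.4, 2.1], [0.4, 1.9]]
rest [ 0.6234 -0.234   0.2633] [[-2.8, 1.2], [2.2, 1.4], [1.2, -2.7], [-1.1, -2.6]]
```

View pics/w1c.png

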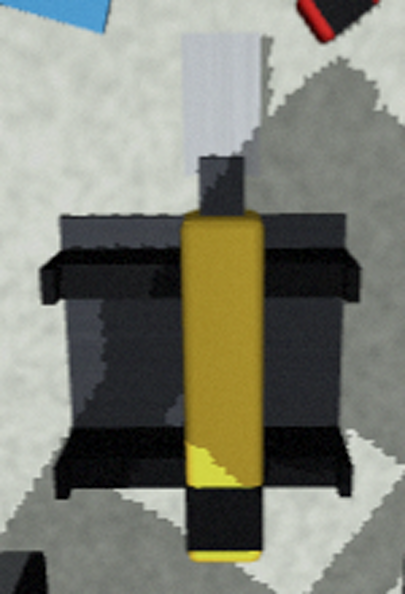

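Run:
```python
from h import *
from workcell import *
s=-1;q=quat(.265,s)
bot.servo_line((.625,-.2413,.043),q,velocity=.1)
print(get_obs()["wrist_force"],get_obs()["position"])
hand.move_gripper(0.0,80)
o=get_obs();print(o["gripper_width"],o["wrist_force"],o["position"])
bot.servo_line((.625,-.2413,.14),q,velocity=.12)
o=get_obs();print(o["gripper_width"],o["wrist_force"],o["position"],o["time_s"])
bot.reach((.40,.0156,.14),quat(.0165,s))
bot.dwell(.3)
print(get_obs()["time_s"])
snap("wrist",2);snap("top",2);snap("scene",2)
print(get_obs()["position"])
```

```text
[-0.15430787 -0.40733757 -0.2304125 ] [ 0.62549511 -0.24149923  0.04374127]
0.021049488424288484 [-0.67128773  0.17257146  5.3233259 ] [ 0.62534925 -0.24144808  0.04361329]
0.02078082679381411 [-0.55157997  0.72358261 -1.19345177] [ 0.62443906 -0.24107469  0.13916047] 6.6417
8.2333
[0.40010964 0.0154485  0.13993868]
```

View pics/wrist2.png

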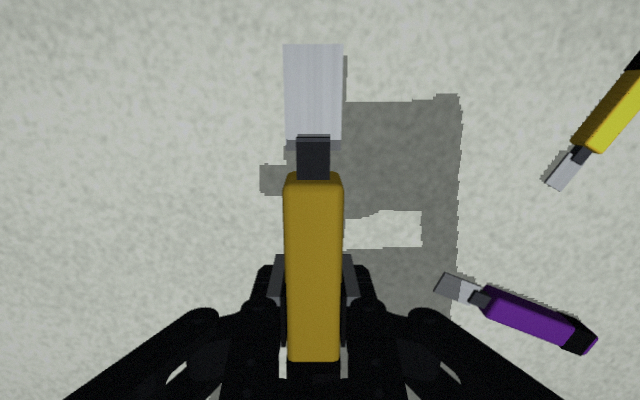

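View pics/scene2.png

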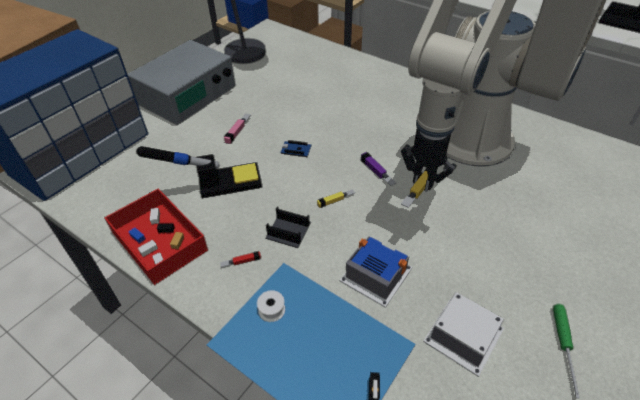

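Tool held (tip at (313, 44)) and the rest is empty. Next I check the in-grip pose and where the case is.

Run:
```python
from h import *
W=cam("wrist",2);
L=np.array([(95,10,1.5),(95,-10,1.5),(60,10,1.5),(60,-10,1.5),(50,11,12),(50,-11,12),(-50,11,12),(-50,-11,12)])/1000
U=np.array([(284,44),(342,44),(284,139),(342,139),(284.5,175),(343,175),(287.5,361),(340,361)],float)
R0=Ro.from_euler('z',.0165)
def w(p): return (R0*Ro.from_euler('zy',[p[3],p[4]])).apply(L)+np.array([.4001,.01545,.1419])+p[:3]
f=lambda p:np.r_[(proj(W,w(p))-U)[[0,1,6,7,4,5]].ravel()]
r=least_squares(f,np.zeros(5),x_scale=[.01,.01,.01,.1,.1],loss='soft_l1');print(r.x.round(4),f(r.x).reshape(-1,2).round(1).tolist())
print(proj(W,w(np.zeros(5))).round(0).tolist())
t=cv2.imread("pics/top2.png"); s=cv2.imread("pics/scene2.png")
a=cv2.resize(t[130:220,180:360],None,fx=4.4,fy=4.4,interpolation=cv2.INTER_CUBIC);cv2.imwrite("pics/c3.png",a)
cv2.imwrite("pics/c4.png",cv2.resize(s[160:300,260:440],None,fx=4.2,fy=4.2,interpolation=cv2.INTER_CUBIC))
```

```text
[ 0.0026 -0.0008 -0.0194  0.0044 -0.1223] [[0.6, -0.1], [-0.4, -0.3], [5.1, 0.2], [-3.8, 0.0], [0.2, 0.3], [-0.5, 0.0]]
[[282.0, 46.0], [342.0, 46.0], [285.0, 152.0], [340.0, 152.0], [280.0, 186.0], [344.0, 186.0], [287.0, 409.0], [338.0, 409.0]]
```

View pics/c3.png

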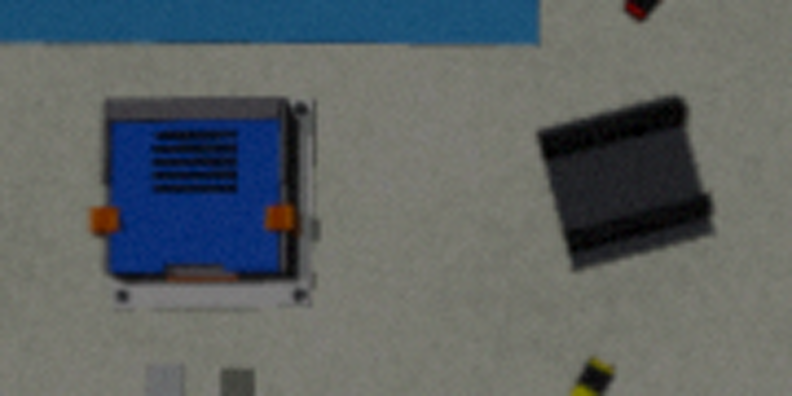

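View pics/c4.png

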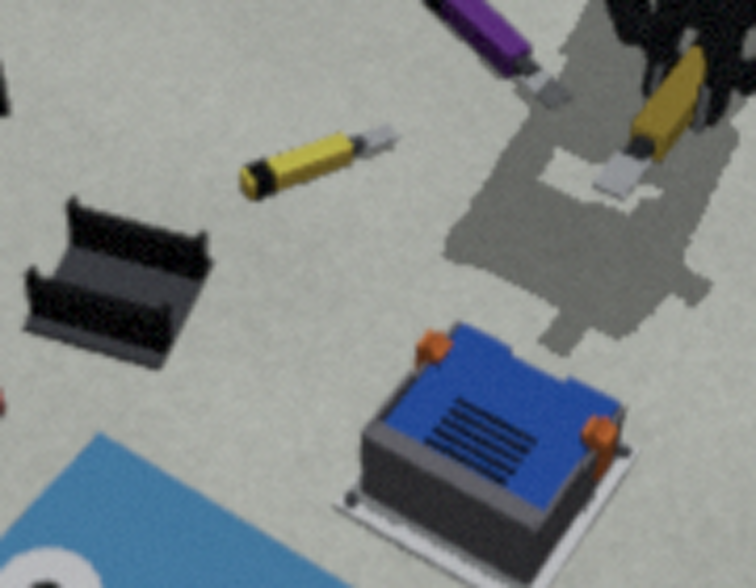

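Run:
```python
from h import *
T=cam("top",2);S=cam("scene",2);W=cam("wrist",2)
t=cv2.imread("pics/top2.png"); s=cv2.imread("pics/scene2.png")
cv2.imwrite("pics/c5.png",cv2.resize(t[195:275,200:250],None,fx=7,fy=7,interpolation=cv2.INTER_CUBIC))
cv2.imwrite("pics/c6.png",cv2.resize(s[165:215,395:435],None,fx=12,fy=12,interpolation=cv2.INTER_CUBIC))
for n,z in(("T",T),("S",S)):
  # predicted, level tool
  L=np.array([(95,10,0),(95,-10,0),(60,10,0),(60,-10,0),(50,11,12),(50,-11,12)])/1000
  P=Ro.from_euler('z',.0165).apply(L)+[.4001,.01545,.1419]
  u=proj(z,P); o,k=((200,195),7) if n=="T" else ((395,165),12)
  print(n,((u-o+.5)*k-.5).round(0).tolist())
```

```text
T [[89.0, 124.0], [147.0, 123.0], [87.0, 226.0], [145.0, 226.0], [76.0, 254.0], [140.0, 254.0]]
S [[168.0, 515.0], [75.0, 472.0], [252.0, 405.0], [160.0, 364.0], [289.0, 334.0], [187.0, 289.0]]
```

View pics/c5.png

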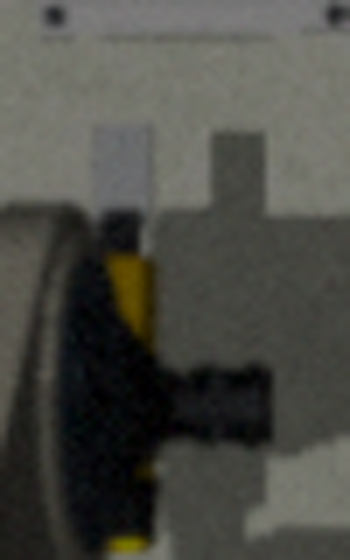

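View pics/c6.png

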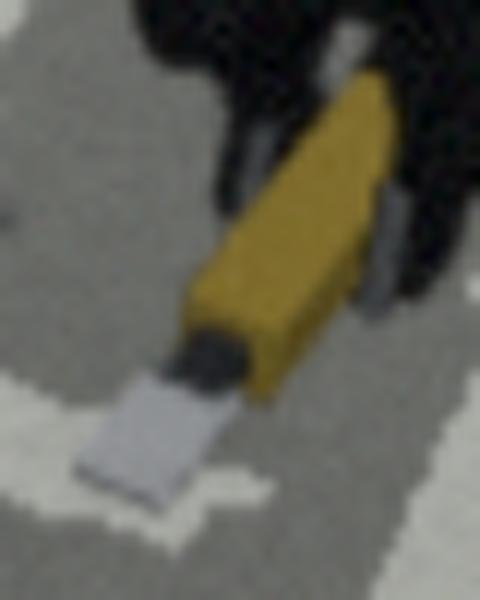

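Run:
```python
from h import *
from workcell import *
yaw=.0165;q=quat(yaw,-1);c=np.array([.6048,.0190])
def P(x,z,y=0): 
    v=c+np.array([np.cos(yaw)*x-np.sin(yaw)*y,np.sin(yaw)*x+np.cos(yaw)*y]); return (v[0],v[1],z)
def st(t): o=get_obs();print(t,o["position"].round(4),o["wrist_force"].round(1),o["ft_torque"].round(2),round(o["time_s"],2))
bot.reach(P(-.175,.12/1),q)
bot.servo_line(P(-.175,.043),q,velocity=.12);st("pre")
bot.servo_line(P(-.145,.043),q,velocity=.06);st("mouth")
bot.servo_line(P(-.118,.043),q,velocity=.04);st("in")
snap("scene",3);snap("top",3)
```

```text
pre [0.43   0.0161 0.0435] [ 0.3 -0.4 -0.6] [-0.   -0.02  0.05] 9.44
mouth [0.4595 0.0166 0.0428] [ 0.4  0.2 -0.8] [ 0.    0.05 -0.  ] 10.09
in [0.4865 0.017  0.0429] [ 0.8  0.2 -0.8] [-0.01  0.   -0.04] 10.92
```

Run:
```python
import cv2,numpy as np
s=cv2.imread("pics/scene3.png");t=cv2.imread("pics/top3.png")
a=cv2.resize(s[200:310,320:430],(440,440),interpolation=cv2.INTER_CUBIC);b=cv2.resize(t[135:225,180:260],(352,396),interpolation=cv2.INTER_CUBIC)
b=cv2.copyMakeBorder(b,0,44,0,0,0);cv2.imwrite("pics/c7.png",np.hstack([a,b]))
```

```text
(no output)
```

View pics/c7.png

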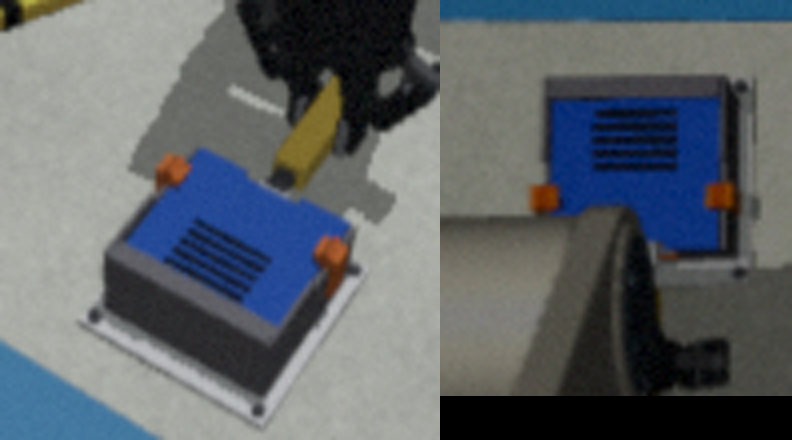

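Blade is in the notch, centred (neck at crop (283, 178)), no contact force. Prying.

```bash
python3 - <<'E'
from h import *
from workcell import *
yaw=.0165;q=quat(yaw,-1);c=np.array([.6048,.0190])
def P(x,z,y=0): 
    v=c+np.array([np.cos(yaw)*x-np.sin(yaw)*y,np.sin(yaw)*x+np.cos(yaw)*y]); return (v[0],v[1],z)
def st(t): o=get_obs();print(t,o["position"].round(4),o["wrist_force"].round(1),o["ft_torque"].round(2),round(o["gripper_width"],4),round(o["time_s"],2))
for z in (.053,.063,.073,.083):
    bot.servo_line(P(-.118,z),q,velocity=.04);st("up")
snap("scene",4)
E
python3 - <<'E'
import cv2
s=cv2.imread("pics/scene4.png")
cv2.imwrite("pics/c8.png",cv2.resize(s[190:310,320:440],(600,600),interpolation=cv2.INTER_CUBIC))
E
```

```text
up [0.487  0.0171 0.0534] [ 0.8  1.  -1.8] [ 0.01  0.1  -0.06] 0.0209 11.42
up [0.4873 0.0171 0.0635] [-0.4  0.8 -1.3] [-0.05 -0.02 -0.03] 0.0207 11.82
up [0.487  0.0171 0.0733] [-0.2  0.3 -1.3] [ 0.01 -0.01  0.  ] 0.0206 12.22
up [0.4869 0.0171 0.0833] [-0.3 -0.5 -0.9] [ 0.03  0.08 -0.03] 0.0208 12.62
```

View pics/c8.png

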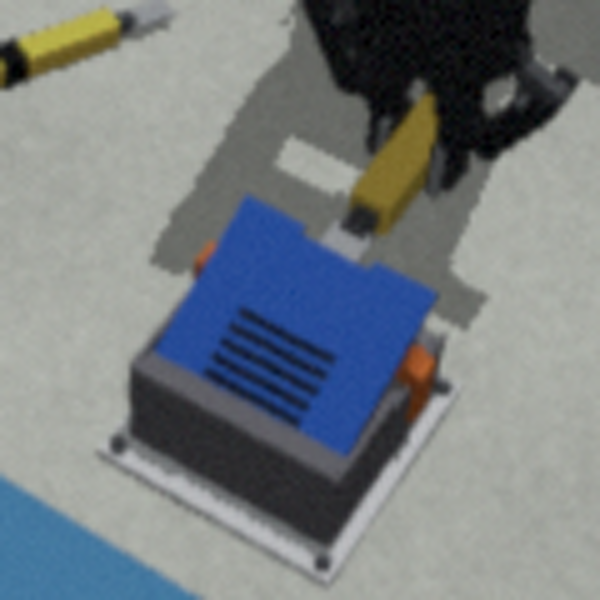

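The cover's front edge is up (crop (240–435, 200–295)) with the orange catches now beside and below it. Next I lower the blade and draw it out.

```bash
python3 - <<'E'
from h import *
from workcell import *
yaw=.0165;q=quat(yaw,-1);c=np.array([.6048,.0190])
def P(x,z,y=0): 
    v=c+np.array([np.cos(yaw)*x-np.sin(yaw)*y,np.sin(yaw)*x+np.cos(yaw)*y]); return (v[0],v[1],z)
def st(t): o=get_obs();print(t,o["position"].round(4),o["wrist_force"].round(1),o["ft_torque"].round(2),round(o["gripper_width"],4),round(o["time_s"],2))
bot.servo_line(P(-.118,.044),q,velocity=.04);st("down")
bot.servo_line(P(-.185,.044),q,velocity=.06);st("out")
bot.servo_line(P(-.20,.14),q,velocity=.15);st("up")
snap("scene",5);snap("wrist",5)
E
python3 - <<'E'
import cv2
s=cv2.imread("pics/scene5.png")
cv2.imwrite("pics/c9.png",cv2.resize(s[190:310,320:440],(600,600),interpolation=cv2.INTER_CUBIC))
E
```

```text
down [0.487  0.0171 0.0442] [-0.8  0.  -0.8] [ 0.03 -0.06 -0.02] 0.0205 13.79
out [0.4204 0.016  0.0441] [-0.2 -0.1 -1.9] [-0.01  0.01 -0.04] 0.0212 15.06
up [0.4046 0.0157 0.1396] [ 0.8 -0.5 -0.9] [-0.04  0.    0.01] 0.0209 15.86
```

View pics/c9.png

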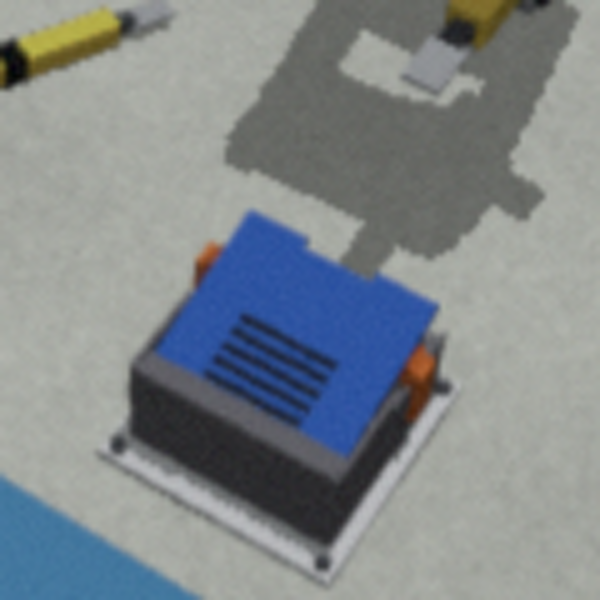

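View pics/wrist5.png

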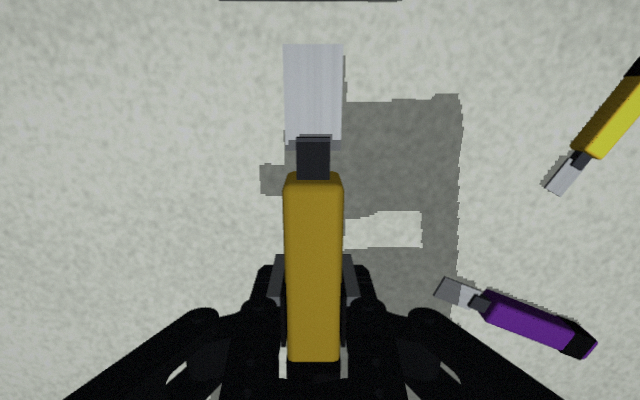

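The cover stays propped and unclipped, and the tool has not slipped in the grip. I'll put it back at the pose where it was picked up.

Run:
```python
from h import *
from workcell import *
q=quat(.265,-1)
def st(t): o=get_obs();print(t,o["position"].round(4),o["wrist_force"].round(1),round(o["gripper_width"],4),round(o["time_s"],2))
bot.reach((.625,-.2413,.15),q);bot.dwell(.2);st("above")
bot.servo_line((.6252,-.2413,.06),q,velocity=.12)
bot.servo_line((.6252,-.2413,.0437),q,velocity=.03);st("down")
hand.move_gripper(.06);bot.dwell(.2);st("open")
bot.servo_line((.6252,-.2413,.18),q,velocity=.12);st("up")
bot.reach((.45,-.30,.28),q);bot.dwell(.3);st("away")
snap("scene",6);snap("top",6)
s=cv2.imread("pics/scene6.png");t=cv2.imread("pics/top6.png")
a=cv2.resize(s[185:305,260:420],(640,480)[:2],interpolation=cv2.INTER_CUBIC);cv2.imwrite("pics/c10.png",a)
cv2.imwrite("pics/c11.png",cv2.resize(t[120:210,190:350],None,fx=5,fy=5,interpolation=cv2.INTER_CUBIC))
```

```text
above [ 0.6249 -0.2402  0.1503] [-1.1  0.4 -0.4] 0.0207 17.43
down [ 0.6249 -0.2412  0.0436] [-1.2  0.3  2.5] 0.0208 19.02
open [ 0.6252 -0.2413  0.0437] [-0.2 -0.9  0.5] 0.0598 19.68
up [ 0.6247 -0.2411  0.179 ] [-0.   0.2  0.9] 0.0599 20.97
away [ 0.4506 -0.2996  0.2792] [ 0.5  0.9 -0.2] 0.0599 22.12
```

View pics/c10.png

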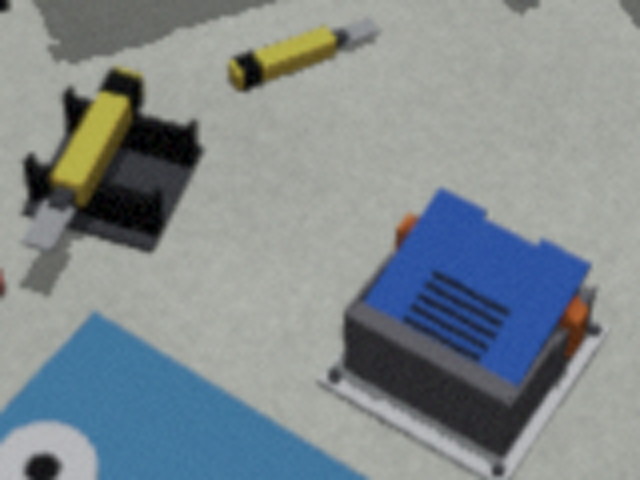

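View pics/c11.png

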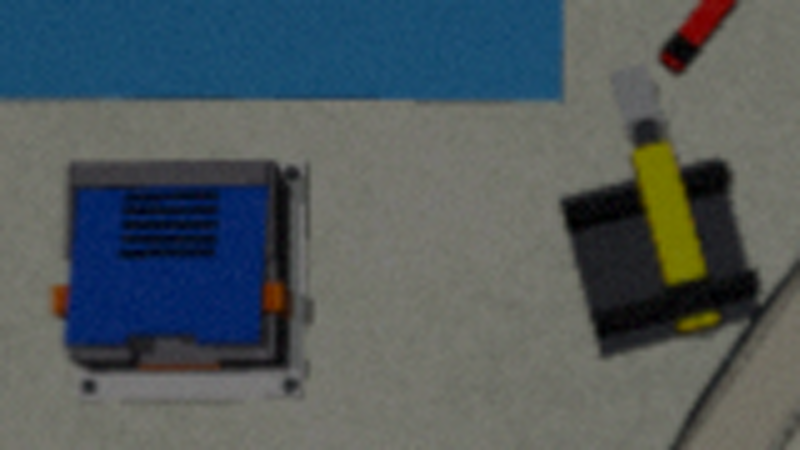

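The tool lies across both bars as it did at the start (top crop tip at (632, 70)). The cover is propped above its catches, and the arm is clear of everything.

```bash
python3 -c "
from workcell import hand_in
print(hand_in())"
```

```text
the job is handed in; nothing more can be done
None
```

The job is done and handed in at about 22 s of the 56 s allowed. I took the larger yellow pry tool from its rest and pushed the blade about 22 mm past the cover edge at mid notch. I raised it 40 mm, which freed the cover from both catches, then lowered the blade, drew it out and laid the tool back on its rest.

- **Cover and tool:** the last scene and top pictures show the cover propped above both catches. The tool lies across both bars at its starting position, with the gripper open and clear.
- **Forces:** the wrist readings I took between moves were no more than about 5 N. Only the blade touched the cover.
- **One disagreement:** my fit of the tool's tilt in the grip from the wrist picture came out wrong because the rear of the handle was hidden. I set it aside and relied on the top and scene views, which agreed with a level tool to within about 1 pixel.

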